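# Index the sowing carousel to the terracotta pot

### The arm

A 6-joint arm with a two-finger parallel gripper is mounted at the origin on the work surface; the furniture and walls round the work are solid. World frame = base frame: x ahead of the robot, y to its left, z up, the work surface at z = 0. Lengths are in mm, angles in rad, forces in N, time in s.
With the tool pointing down it reaches from about 350 to 725 mm from the base axis. Payload 4.3 kg.
Tool frame: the origin (TCP) lies at the very end of the fingers, on their centre line; the grasp point (between the pads) lies 19 mm behind it; z points along the fingers, y is the line along which they close (so a half turn about z gives the same grasp; the last joint's range is limited). The gripper opens to 85 mm and grips with 20 to 120 N. Pads are 22 mm wide; open, the fingers measure 114 mm over their backs; the gripper's body (76 mm by 85 mm) begins 54 mm behind the grasp point. The pads swing forward as they close: fully open they stand 13 mm farther back than shut.
Start: joints at [1.081, 0.377, 0.081, 1.274, 0, 1.46], TCP at [213.184, 534.063, 197.629] pointing down, gripper open.
Joint ranges: [-2.72, 2.72], [-0.84, 1.66], [-1.02, 1.22], [-1.77, 2.12], [-1.37, 1.28], [-3.14, 3.14]. Speed limits (rad/s): [2.57, 2.57, 3.14, 3.14, 3.14, 3.14].

### API

Orientations are given as a rotation vector (axis times angle).
In Python, from workcell import * gives the robot as it stands.
- The arm moves only by the tool drive_tool, never from a script. Its argument "commands" is a list that holds one entry, the list of rows, each a list of 5 numbers: the shift along the world's x, y, z in units of 30 mm (1.0 is 30 mm), then the turn about the world's z in units of 6 degrees (1.0 is 6 degrees), then the opening, from 0 (shut) to 1 (fully open). A call has 1 to 8 rows; each row is the pose to reach, as a shift and turn from the pose commanded when the call began; what a row does not reach only later rows make up. A row lasts 1/12 s, in which the tool goes at most 41.7 mm and 7.16 degrees, less where a joint would pass 70% of its speed; a pose out of reach is approached as far as the arm can. A call with a gripper value outside its range is refused whole. The fingers move at their own pace and stop on an object; "force" is the grip in N (left out, the last holds). Time passes only in rows, so rows that repeat a pose let the fingers close. It gives the time, the measured TCP pose, the force, the opening and the grip force at its end, in the units of the state.
- state(): the state, without advancing time (a new reading comes with each control period).
- grab_frame(name): name is "scene" or "top"; returns the picture (384x512x3 uint8, red, green, blue); there is no depth.
- camera_info(name): a dict with "K" (3x3 intrinsics, pixels), "origin" and "attitude" of the camera in the world. Camera axes: x right, y down, z forward; pixel columns grow to the right and rows downward; lengths in mm; the calibration is good to about 2 mm. A picture is of the moment at which its call begins. camera_info takes no time and is no camera call.
- hand_in(): hands the job in; it is judged then, once.
The state is a dict: "clock": time; "joints": joint angles; "dq": joint speeds; "joint_efforts": joint torques, N m; "ee_pos": TCP position; "tcp_rot": TCP orientation; "force": force on the tool from outside, world axes, zero at the start; "ft_torque": the same for the moment, N m; "grip_width": finger opening in mm; "grasp_force": force on a finger pad.
Only numpy, scipy, OpenCV 4.12 (cv2) and the standard library are available. Lean on these libraries where they do the work, as an engineer would, in place of code of your own. Each camera call takes 0.05 s, during which the arm holds its last target. There are 200 camera calls.

### The job

The pot under the seed drop tube is done: bring the terracotta pot from the neighbouring cup under the tube. Press the red index plunger down with the closed fingertips, keep it down while carrying it round with the disc one hole the right way, and let it spring fully up in the next hole so that the carousel is locked again. Do not grip or lift anything: the pots stay in their cups untouched by the fingers, and the drop tube and the tools, jars and seed packets round about are left alone.

Things in the scene. Friction and masses are not known exactly. Their poses are not given: they have to be found in the camera images.
- carousel_axis (a point): the upright axis of the sowing carousel, at the height of the disc's top face (54 mm above the work surface). The carousel is a round aluminium disc, 242 mm across, with five cups on a 85 mm radius (72 degrees apart), turning on a fixed grey drum 344 mm across and 36 mm high. The drum's top is a steel index plate with a ring slot and five holes, 72 degrees apart, 145 mm from the axis. The point's axes turn with the drum: its x points from the axis to the drop tube, z up
- plunger_top (a point): centre of the top face of the red index plunger: a flat round mushroom button 34 mm across on an upright spring-loaded pin, carried by a short arm of the disc, 145 mm from the axis, midway between two cups; at the start it is on the far side of the axis from the drop tube, towards the robot. Standing up in a hole it is 88 mm above the work surface; it moves straight down when pressed and goes round with the disc
- plunger (a joint): how far the plunger is pressed in, m: 0 standing fully up with its pin in a hole (the disc is locked), 0.015 at its bottom stop. From 0.011 on the disc is free. The spring needs 4 N to start and 9 N at the bottom. Between holes the index plate itself holds the plunger about 0.010 down; within about 4 mm of a hole the round-nosed pin slides in by itself, centres the disc and springs the plunger up
- carousel (a joint): angle of the disc, rad, 0 at the start, positive counterclockwise from above; holes are 1.257 rad (72 degrees) apart. It turns easily either way (about 1 N at the plunger at 60 mm/s), and a fingertip that presses the plunger down drags it round by friction, lagging up to about 4 mm behind the fingertip over one step; if it stops short, press again and go on
- drop_tube (a point): mouth of the steel seed drop tube, 10 mm across, that points down over one station from a hopper with a green lid, 124 mm above the work surface and 85 mm from the carousel's axis. The hopper (73 mm wide, top 268 mm above the surface) hangs on a grey clamp from a steel column at the drum's edge behind it, 187 mm from the axis
- terracotta_pot: the terracotta (orange-brown), the only one on the carousel: plant pot filled with soil, 68 mm across the rim, 58 mm tall, loose in one of the five black cups of the carousel; origin at the centre of its underside, 54 mm above the work surface, 85 mm from the carousel's axis; its rim is 112 mm above the work surface; at the start in the cup next to the drop tube, on its left or its right
- black_pot_1: black plant pot filled with soil, 68 mm across the rim, 58 mm tall, loose in one of the five black cups of the carousel; origin at the centre of its underside, 54 mm above the work surface, 85 mm from the carousel's axis; its rim is 112 mm above the work surface; under the drop tube at the start
- black_pot_2: black plant pot filled with soil, 68 mm across the rim, 58 mm tall, loose in one of the five black cups of the carousel; origin at the centre of its underside, 54 mm above the work surface, 85 mm from the carousel's axis; its rim is 112 mm above the work surface
- black_pot_3: black plant pot filled with soil, 68 mm across the rim, 58 mm tall, loose in one of the five black cups of the carousel; origin at the centre of its underside, 54 mm above the work surface, 85 mm from the carousel's axis; its rim is 112 mm above the work surface
- black_pot_4: black plant pot filled with soil, 68 mm across the rim, 58 mm tall, loose in one of the five black cups of the carousel; origin at the centre of its underside, 54 mm above the work surface, 85 mm from the carousel's axis; its rim is 112 mm above the work surface
- dibber: wooden dibber, 158 mm long, 28 mm thick, lying to the right of the carousel; origin under its middle
- trowel: hand trowel with wooden handle, 310 mm long, lying to the right; origin under its middle
- spare_pot: empty black pot, 68 mm across, 58 mm tall, standing on the work surface to the left of the carousel; origin at the centre of its underside
- seed_jar_1: glass jar with green lid, 52 mm across, 69 mm tall, far left; origin at the centre of its underside
- seed_jar_2: the same jar with a red lid
- seed_jar_3: the same jar with a grey lid
- seed_packet_3: flat seed packet, 98 x 68 x 4 mm, lying on the left; origin under its middle
- seeder: the whole seed dropper (column, clamp arm, hopper and drop tube), fixed to the drum; its origin lies on the carousel's axis at the work surface, x towards the drop tube
There are look-alikes about, which are no part of the job. Leave any purple look-alike of the black_pot_1 alone.

How it is judged:
By the outcome, as a careful person would: the job done as asked, in the order asked, and still so for the second after the job is handed in, with the robot touching nothing.
It also fails if it takes over 54 s, if anything falls off the work surface, if the arm or the gripper's body presses on something with over 40 N, if the wrist force passes 120 N, or if a joint passes its speed limit or range.

## Working session

There is one attempt and no reset: what is moved stays moved. The work goes in short steps, Python scripts to look and compute and a tool call to move; the robot and the scene stay as the last step left them, time stands still between calls to the robot, and variables do not carry over. Pictures are saved under pics/ and viewed, at most 10 in all, crops included, and the job is handed in when it is done.

Besides the shell and the picture viewer there is one more tool, called after "Call:" in YAML: its name, and indented under it one key for each argument. drive_tool: Moves the arm, as the interface text tells. Its arguments: {"type":"object","properties":{"commands":{"type":"array","items":{"type":"array","items":{"type":"array","items":{"type":"number"}}}},"force":{"type":"number"}},"required":["commands"]}

```bash
mkdir -p pics
python3 - <<'E'
from workcell import *
import cv2
for n in("scene","top"):
    f=grab_frame(n); cv2.imwrite(f"pics/{n}0.png",f[:,:,::-1])
    c=camera_info(n); print(n,c)
s=state(); print(s["clock"],s["ee_pos"],s["tcp_rot"],s["grip_width"])
E
```

```text
scene {'K': array([[425.52464351,   0.        , 250.29288169],
       [  0.        , 425.52464351, 193.13543972],
       [  0.        ,   0.        ,   1.        ]]), 'origin': array([ 133.32893938, -991.90764777, 1319.96371811]), 'attitude': array([-2.32822341,  0.51506818, -0.2129104 ])}
top {'K': array([[374.94418799,   0.        , 251.00107076],
       [  0.        , 374.94418799, 194.33940518],
       [  0.        ,   0.        ,   1.        ]]), 'origin': array([ 456.58217923,   89.70688232, 1277.73808062]), 'attitude': array([-2.16753993,  2.138164  , -0.14039874])}
0.1 [212.85108916 533.43937339 196.73058897] [-5.92880004e-01 -3.08457586e+00  2.85650545e-03] 85.76205754267035
```

View pics/top0.png

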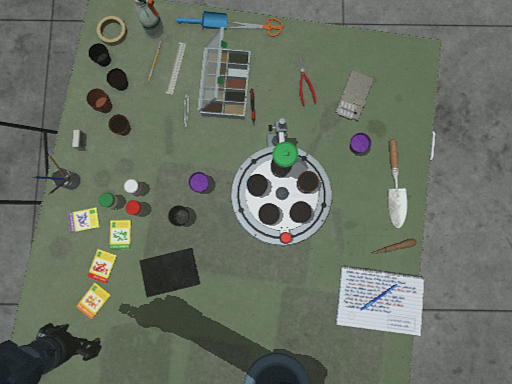

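View pics/scene0.png

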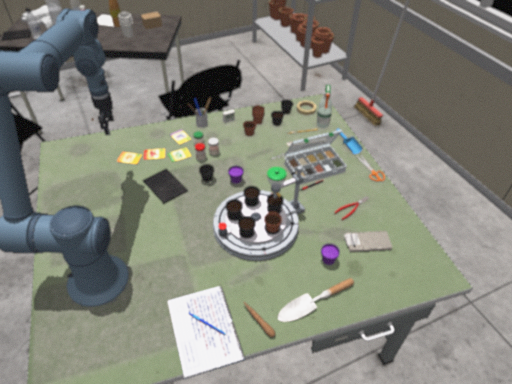

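The top view shows the carousel at about (282,194), the plunger at (286,238) and the hopper's green lid at (285,154). The pots next to the tube are at (258,185) on the left and (308,182) on the right. In the scene view, the right one at (273,222) looks brown. I'll enlarge to confirm, and measure in the same step.

```bash
cat > h.py <<'E'
from workcell import *
import cv2, numpy as np
def ray(n,u,v,z):
    c=camera_info(n); R=cv2.Rodrigues(np.array(c["attitude"]))[0]
    d=R@np.linalg.inv(c["K"])@[u,v,1]; o=np.array(c["origin"]); return o+d*(z-o[2])/d[2]
def red(f,box):
    x0,y0,x1,y1=box; h=cv2.cvtColor(f,cv2.COLOR_RGB2HSV)
    m=(((h[...,0]<6)|(h[...,0]>172))&(h[...,1]>150)&(h[...,2]>100)).astype(np.uint8)
    k=np.zeros_like(m); k[y0:y1,x0:x1]=m[y0:y1,x0:x1]; return k
E
python3 - <<'E'
from h import *
T=cv2.imread("pics/top0.png"); S=cv2.imread("pics/scene0.png")
a=cv2.resize(T[140:250,226:336],(400,400),interpolation=cv2.INTER_CUBIC)
b=cv2.resize(S[165:265,205:305],(400,400),interpolation=cv2.INTER_CUBIC)
cv2.imwrite("pics/crop0.png",np.hstack([a,b]))
for n,I,box in(("top",T,(270,225,302,250)),("scene",S,(212,215,235,242))):
    m=red(I[:,:,::-1].copy(),box); ys,xs=np.nonzero(m); print(n,len(xs),xs.mean(),ys.mean(),ray(n,xs.mean(),ys.mean(),88 if n=="top" else 85))
# pots: dark soil/pot circles -> rays at rim height; lid at 268
g=cv2.cvtColor(T,cv2.COLOR_BGR2HSV)
m=((g[...,0]>50)&(g[...,0]<80)&(g[...,1]>150)).astype(np.uint8); m[:140]=0;m[172:]=0;m[:,:268]=0;m[:,302:]=0
ys,xs=np.nonzero(m);print("lid",xs.mean(),ys.mean(),ray("top",xs.mean(),ys.mean(),268))
d=(g[...,2]<75).astype(np.uint8)
n_,_,st,ce=cv2.connectedComponentsWithStats(d)
for s,c in zip(st,ce):
    if s[4]>150 and 235<c[0]<330 and 150<c[1]<240: print(s,c,ray("top",*c,108))
# drum outer edge: bright ring on mat
k=((g[...,1]<50)&(g[...,2]>90)).astype(np.uint8)
k[:140]=0;k[250:]=0;k[:,:225]=0;k[:,:][:,336:]=0
c=max(cv2.findContours(k,0,2)[0],key=cv2.contourArea);h=cv2.convexHull(c)
e=cv2.fitEllipse(h[h[:,0,1]>160]);print(e,ray("top",*e[0],36))
E
```

```text
top 84 285.4047619047619 237.32142857142858 [478.59697734 -18.16536527  88.        ]
scene 34 222.1764705882353 226.26470588235293 [472.8926312  -26.27291375  85.        ]
lid 285.41818181818184 152.4121212121212 [707.90100544  -1.50030176 268.        ]
[     0      0    512    384 177291] [264.48348196 184.17662487] [644.10987417  49.98704151 108.        ]
[238 153  43  87 183] [251.83606557 194.6557377 ] [610.18957943  89.4798304  108.        ]
[291 155  35  83 163] [312.06748466 197.28220859] [604.44335924 -99.95127735 108.        ]
[271 160  21  17 195] [279.40512821 169.30769231] [692.54192585   3.04571767 108.        ]
[297 171  21  22 332] [307.40662651 181.31626506] [655.1115697  -85.60932307 108.        ]
[247 174  21  22 358] [256.88826816 184.52793296] [642.66020938  73.95872055 108.        ]
[290 201  22  22 364] [300.38186813 211.86263736] [557.98750195 -63.05715588 108.        ]
[259 203  21  22 349] [268.7965616 213.4269341] [551.73825811  35.67803884 108.        ]Traceback (most recent call last):
  File "<stdin>", line 20, in <module>
cv2.error: OpenCV(4.12.0) /io/opencv/modules/imgproc/src/shapedescr.cpp:361: error: (-201:Incorrect size of input array) There should be at least 5 points to fit the ellipse in function 'fitEllipseNoDirect'
```

View pics/crop0.png

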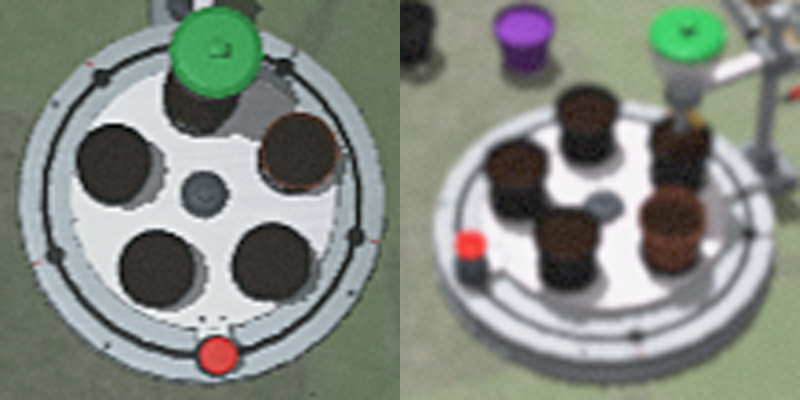

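The terracotta pot is the right-hand neighbour. Its rim is orange in the top crop at (298,150), which is (308,181) in the full picture, and in the scene crop it is the brown pot at (672,228). The left neighbour and the others are black, and the purple pots are off the carousel. The disc must therefore turn counterclockwise (+72°), with the plunger moving to the right (-y). Next I'll fit the axis.

Run:
```python
from h import *
from scipy.optimize import least_squares
H=[ray("top",226+.275*u-.4,140+.275*v-.4,36)[:2] for u,v in((101,77),(283,66),(357,236),(54,255))]
ha=[72,-72+36+0,-108+0,108]  # placeholders
pots={-72:(307.4,181.3),72:(256.9,184.5),-144:(300.4,211.9),144:(268.8,213.4)}
P={k:ray("top",*v,111)[:2] for k,v in pots.items()}
pl=ray("top",285.4,237.3,87)[:2]
e=lambda c,t,r,d:c+r*np.array([np.cos(t+np.radians(d)),np.sin(t+np.radians(d))])
hd=[36,-36,-108,108]
def f(p,parts=False):
    a=np.array([e(p[:2],p[2],85,k)-v for k,v in P.items()]); b=np.array([e(p[:2],p[2],145,d)-h for d,h in zip(hd,H)]); c=e(p[:2],p[2],145,180)-pl
    return (a,b,c) if parts else np.concatenate([a.ravel(),b.ravel(),c])
s=least_squares(f,[620,0,0],loss="soft_l1",f_scale=3)
print(s.x,np.degrees(s.x[2]));[print(q.round(1)) for q in f(s.x,True)]
for a in range(180,265,12): print(a-180,e(s.x[:2],s.x[2],145,a).round(1))
J=cv2.Rodrigues(np.array(state()["tcp_rot"]))[0];print(J.round(3))
```

```text
[ 6.23480224e+02 -7.91037130e+00  7.59428025e-02] 4.3512020656671675
[[ 1.2 -1.4]
 [ 1.3  0.7]
 [ 1.1 -0.2]
 [-0.5  0.9]]
[[-1.2  0.2]
 [-1.1 -0.6]
 [-0.6  1.6]
 [-0.3 -0.4]]
[ 0.2 -0.7]
0 [478.9 -18.9]
12 [484.3 -48.7]
24 [495.9 -76.8]
36 [ 513.  -101.8]
48 [ 534.9 -122.7]
60 [ 560.7 -138.6]
72 [ 589.3 -148.8]
84 [ 619.3 -152.9]
[[-0.929  0.371 -0.001]
 [ 0.371  0.929 -0.002]
 [ 0.    -0.002 -1.   ]]
```

The fit agrees to about 1 mm: axis at (623.5, -7.9), plunger at (479, -19). I'll close the gripper and go above the plunger.

Call:
drive_tool:
  commands:
    - [[0.2, -0.4, 0, 0, 0], [0.6, -1.2, 0, 0, 0], [1.1, -2.3, 0, 0, 0], [1.7, -3.5, 0, 0, 0], [2.3, -4.7, 0, 0, 0], [2.9, -5.9, 0, 0, 0], [3.5, -7.1, 0, 0, 0], [4.0, -8.3, 0, 0, 0]]
  force: 40

```text
clock: 0.77
ee_pos: [333.6, 283.2, 197.3]
tcp_rot: [0.593, 3.085, -0.0]
force: [1.4, 0.3, -0.2]
grip_width: -0.1
grasp_force: 0.0
```

Call:
drive_tool:
  commands:
    - [[0.6, -1.2, 0, 0, 0], [1.2, -2.4, 0, 0, 0], [1.8, -3.6, 0, 0, 0], [2.4, -4.8, 0, 0, 0], [3.0, -6.0, 0, 0, 0], [3.6, -7.2, 0, 0, 0], [4.0, -8.0, 0, 0, 0], [4.2, -8.5, 0, 0, 0]]

```text
clock: 1.43
ee_pos: [460.3, 27.1, 197.2]
tcp_rot: [0.598, 3.084, -0.001]
force: [-0.2, 0.2, 0.6]
grip_width: -0.1
grasp_force: 0.0
```

Call:
drive_tool:
  commands:
    - [[0.3, -0.7, -0.3, 0, 0], [0.6, -1.3, -0.8, 0, 0], [0.67, -1.6, -1.3, 0, 0], [0.67, -1.63, -1.8, 0, 0], [0.67, -1.63, -2.2, 0, 0], [0.67, -1.63, -2.5, 0, 0], [0.67, -1.63, -2.5, 0, 0], [0.67, -1.63, -2.5, 0, 0]]

```text
clock: 2.1
ee_pos: [478.6, -18.6, 122.3]
tcp_rot: [-0.592, -3.084, -0.0]
force: [-0.1, 0.3, 0.4]
grip_width: 0.1
grasp_force: 0.0
```

Run:
```python
from h import *
a=cv2.resize(grab_frame("top")[150:260,226:336],(400,400),interpolation=2)
b=cv2.resize(grab_frame("scene")[165:265,190:290],(400,400),interpolation=2)
cv2.imwrite("pics/c1.png",np.hstack([a,b])[:,:,::-1])
```

```text
(no output)
```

View pics/c1.png

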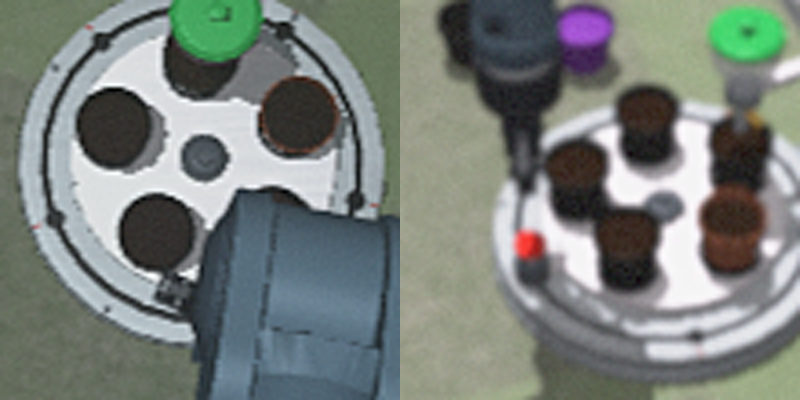

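The terracotta pot is still on the right at crop (732,225). The closed fingertip at (525,188) stands right above the plunger at (530,245). Pressing down.

Call:
drive_tool:
  commands:
    - [[0, 0, -0.4, 0, 0], [0, 0, -0.8, 0, 0], [0, 0, -1.0, 0, 0], [0, 0, -1.15, 0, 0], [0, 0, -1.27, 0, 0], [0, 0, -1.4, 0, 0], [0, 0, -1.5, 0, 0], [0, 0, -1.5, 0, 0]]

```text
clock: 2.87
ee_pos: [479.1, -18.8, 77.3]
tcp_rot: [-0.593, -3.085, -0.0]
force: [-0.3, -0.4, 0.7]
grip_width: -0.0
grasp_force: 0.0
```

Call:
drive_tool:
  commands:
    - [[0, 0, -0.06, 0, 0], [0, 0, -0.12, 0, 0], [0, 0, -0.15, 0, 0], [0, 0, -0.15, 0, 0]]

```text
clock: 3.2
ee_pos: [479.2, -18.8, 73.0]
tcp_rot: [-0.593, -3.085, -0.0]
force: [0.5, -0.3, 1.2]
grip_width: -0.3
grasp_force: 0.0
```

The force is only about 1 N where about 9 N is expected, so I'll look before going on.

Run:
```python
from h import *
print([state()[k] for k in("force","ft_torque","ee_pos")])
b=cv2.resize(grab_frame("scene")[190:250,200:260],(600,600),interpolation=2)
cv2.imwrite("pics/c2.png",b[:,:,::-1])
```

```text
[array([ 0.49159442, -0.2587975 ,  1.18060006]), array([0.07019094, 0.04186016, 0.01607339]), array([479.19244047, -18.81324809,  73.0056022 ])]
```

View pics/c2.png

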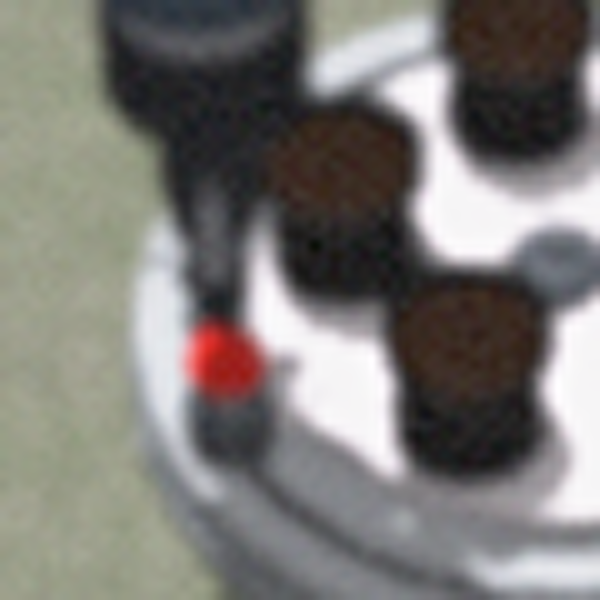

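Run:
```python
from h import *
def proj(n,p):
    c=camera_info(n);R=cv2.Rodrigues(np.array(c["attitude"]))[0];q=c["K"]@(R.T@(np.array(p,float)-c["origin"]));return (q[:2]/q[2]).round(1)
for p in([478.6,-18.6,122.3],[479.2,-18.8,73],[478.9,-18.9,88],[478.9,-18.9,73],[478.9,-18.9,36],[623.5,-7.9,54]): print(p,proj("scene",p),proj("top",p))
for nm in("scene0","now"):
    f=cv2.imread("pics/scene0.png")[:,:,::-1].copy() if nm=="scene0" else grab_frame("scene")
    m=red(f,(210,212,238,244)); ys,xs=np.nonzero(m); print(nm,len(xs),xs.mean(),ys.mean(),xs.min(),xs.max(),ys.min(),ys.max())
    print(f[216:236,217:228:2].tolist() if 0 else f[214:238,222].tolist())
```

```text
[478.6, -18.6, 122.3] [222.4 217.9] [286.6 237.1]
[479.2, -18.8, 73] [223.1 226.4] [285.2 237.2]
[478.9, -18.9, 88] [222.9 223.9] [285.6 237.2]
[478.9, -18.9, 73] [223.  226.4] [285.2 237.3]
[478.9, -18.9, 36] [223.4 232.5] [284.2 237.5]
[623.5, -7.9, 54] [256.2 215.6] [281.4 193.2]
scene0 34 222.1764705882353 226.26470588235293 219 225 223 229
[[202, 207, 215], [208, 213, 221], [220, 221, 225], [222, 223, 228], [223, 225, 228], [222, 224, 229], [220, 224, 226], [223, 209, 216], [235, 164, 172], [243, 100, 102], [245, 64, 58], [244, 57, 48], [246, 71, 68], [249, 76, 69], [240, 71, 64], [177, 66, 62], [97, 60, 68], [68, 71, 73], [68, 70, 77], [60, 61, 66], [51, 57, 57], [52, 57, 61], [81, 81, 85], [114, 117, 120]]
now 33 222.0909090909091 225.42424242424244 220 225 222 228
[[79, 81, 83], [78, 81, 81], [82, 82, 88], [78, 74, 81], [55, 57, 60], [45, 48, 52], [32, 36, 40], [54, 34, 39], [103, 38, 33], [152, 39, 36], [175, 40, 37], [163, 35, 32], [157, 38, 30], [160, 41, 32], [153, 44, 44], [124, 58, 57], [93, 69, 75], [81, 79, 80], [67, 71, 75], [59, 62, 66], [58, 59, 58], [63, 65, 66], [89, 91, 95], [116, 117, 123]]
```

The red cap's rows (222–229) haven't changed, so the plunger is not pressed. The fingertip ends at about row 222, where the projected TCP would be at about 226. I'll compare with the start pictures, where the gripper is clearly visible.

Run:
```python
from h import *
def proj(n,p):
    c=camera_info(n);R=cv2.Rodrigues(np.array(c["attitude"]))[0];q=c["K"]@(R.T@(np.array(p,float)-c["origin"]));return q[:2]/q[2]
p=np.array([213,533.7,197]);y=np.array([.371,.929,0])
out=[]
for n,(x0,y0) in(("scene",(80,85)),("top",(50,315))):
    f=cv2.imread(f"pics/{n}0.png")[y0:y0+60,x0:x0+60]; f=cv2.resize(f,(400,400),interpolation=cv2.INTER_CUBIC); s=400/60
    for q,col in((p,(0,0,255)),(p+43*y,(0,255,0)),(p-43*y,(255,0,0)),(p+[0,0,13],(255,255,0)),(p+[0,0,40],(0,255,255))):
        u=(proj(n,q)-[x0,y0]+.5)*s; print(n,u.round()); cv2.circle(f,tuple(int(v) for v in u),4,col,-1)
    out.append(f)
cv2.imwrite("pics/st.png",np.hstack(out))
```

```text
scene [223. 343.]
scene [235. 301.]
scene [212. 386.]
scene [219. 326.]
scene [209. 292.]
top [269. 105.]
top [176.  64.]
top [363. 146.]
top [256. 112.]
top [227. 128.]
```

View pics/st.png

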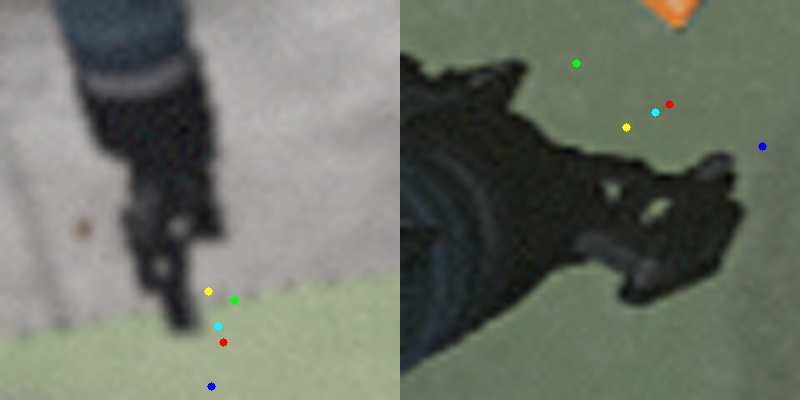

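Both start views put the fingertips straight behind the reported TCP along the tool axis. The real tip is about 30 mm higher than reported when shut, and its xy is right to a few mm. That explains why nothing was touched, so I'll go lower in guarded steps.

Call:
drive_tool:
  commands:
    - [[0, 0, -0.1, 0, 0], [0, 0, -0.2, 0, 0], [0, 0, -0.2, 0, 0]]

```text
clock: 3.55
ee_pos: [478.8, -18.8, 66.5]
tcp_rot: [-0.593, -3.084, -0.0]
force: [-0.1, -0.4, 0.0]
grip_width: -0.3
grasp_force: 0.0
```

Call:
drive_tool:
  commands:
    - [[0, 0, -0.1, 0, 0], [0, 0, -0.1, 0, 0]]

```text
clock: 3.72
ee_pos: [478.9, -18.8, 63.6]
tcp_rot: [-0.593, -3.084, -0.0]
force: [-0.3, -0.5, -0.2]
grip_width: -0.4
grasp_force: 0.0
```

Call:
drive_tool:
  commands:
    - [[0, 0, -0.1, 0, 0], [0, 0, -0.1, 0, 0]]

```text
clock: 3.88
ee_pos: [479.0, -18.8, 60.6]
tcp_rot: [-0.593, -3.084, -0.0]
force: [-0.0, -0.1, 0.2]
grip_width: -0.2
grasp_force: 0.0
```

Call:
drive_tool:
  commands:
    - [[0, 0, -0.1, 0, 0], [0, 0, -0.1, 0, 0]]

```text
clock: 4.05
ee_pos: [479.0, -18.8, 57.7]
tcp_rot: [-0.593, -3.085, -0.0]
force: [-0.2, 0.2, 0.1]
grip_width: 0.1
grasp_force: 0.0
```

Call:
drive_tool:
  commands:
    - [[0, 0, -0.1, 0, 0], [0, 0, -0.1, 0, 0]]

```text
clock: 4.22
ee_pos: [479.0, -18.8, 54.7]
tcp_rot: [-0.593, -3.085, -0.0]
force: [-0.3, 0.5, 0.1]
grip_width: 0.2
grasp_force: 0.0
```

Run:
```python
from h import *
f=grab_frame("scene");b=cv2.resize(f[200:240,205:245],(400,400),interpolation=2)
a=cv2.resize(grab_frame("top")[190:260,246:316],(400,400),interpolation=2)
cv2.imwrite("pics/c3.png",np.hstack([a,b])[:,:,::-1])
m=red(f,(210,212,238,244)); ys,xs=np.nonzero(m);print(len(xs),xs.mean(),ys.mean(),ys.min(),ys.max(),f[214:238,222,0])
```

```text
16 222.5 226.875 226 228 [ 80  81  79  86  84  80  71  67  49  42  46  80 127 153 153 126  94  78
  65  61  53  61  85 114]
```

View pics/c3.png

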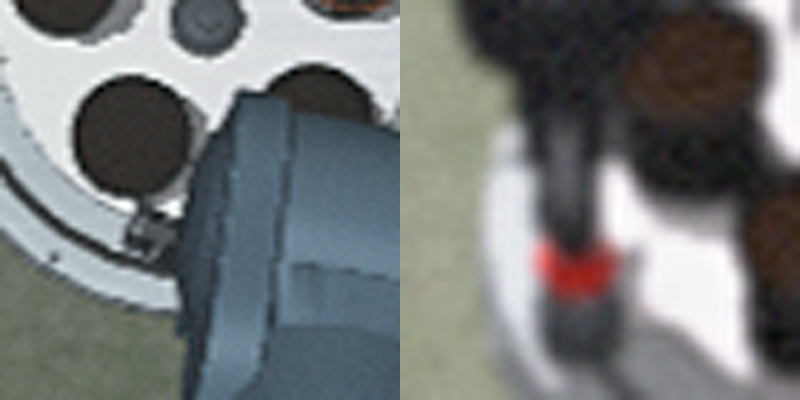

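The fingertip now sits over the upper half of the red cap at crop (575,250), centred on it and about to touch. I'll continue down gently.

Call:
drive_tool:
  commands:
    - [[0, 0, -0.1, 0, 0], [0, 0, -0.1, 0, 0]]

```text
clock: 4.48
ee_pos: [479.6, -18.9, 52.2]
tcp_rot: [0.593, 3.084, 0.0]
force: [-0.6, -0.2, 4.0]
grip_width: 0.3
grasp_force: 2.1
```

Call:
drive_tool:
  commands:
    - [[0, 0, -0.1, 0, 0], [0, 0, -0.1, 0, 0]]

```text
clock: 4.65
ee_pos: [479.6, -18.9, 49.3]
tcp_rot: [0.593, 3.084, 0.0]
force: [-1.4, -0.8, 5.8]
grip_width: -0.1
grasp_force: 2.6
```

Call:
drive_tool:
  commands:
    - [[0, 0, -0.1, 0, 0], [0, 0, -0.1, 0, 0]]

```text
clock: 4.82
ee_pos: [479.6, -18.9, 46.4]
tcp_rot: [0.593, 3.084, -0.0]
force: [-1.1, -0.5, 6.6]
grip_width: -0.0
grasp_force: 3.1
```

Contact came at about reported z=54, and the spring law fits, so the bottom stop is near 39.

Call:
drive_tool:
  commands:
    - [[0, 0, -0.1, 0, 0], [0, 0, -0.2, 0, 0], [0, 0, -0.2, 0, 0]]

```text
clock: 5.07
ee_pos: [479.7, -19.0, 40.6]
tcp_rot: [0.593, 3.084, -0.0]
force: [-1.9, -0.1, 8.0]
grip_width: -0.3
grasp_force: 4.1
```

Call:
drive_tool:
  commands:
    - [[0, 0, -0.06, 0, 0], [0, 0, -0.06, 0, 0]]

```text
clock: 5.23
ee_pos: [479.6, -19.1, 39.3]
tcp_rot: [0.593, 3.084, -0.001]
force: [-2.4, 0.3, 8.1]
grip_width: -0.1
grasp_force: 4.3
```

Pressed about 14.5 mm, so the disc is free. Now I'll work out the arc steps.

Run:
```python
import numpy as np
c0=184.35; P=lambda d:145*np.array([np.cos(np.radians(c0+d)),np.sin(np.radians(c0+d))])/30
base=P(0)
for k in range(4):
    r=[(P(18*k+2.25*j)-base).round(2) for j in range(1,9)]
    print([[float(a),float(b)] for a,b in r]); base=base+r[-1]
for d in(72.8,73.6,74.4,75.2): print(d,(P(d)-base).round(2))
from workcell import state; print(state()["joints"])
```

```text
[[0.02, -0.19], [0.04, -0.38], [0.08, -0.56], [0.12, -0.75], [0.16, -0.93], [0.22, -1.11], [0.28, -1.29], [0.35, -1.47]]
[[0.07, -0.18], [0.16, -0.35], [0.25, -0.51], [0.34, -0.68], [0.44, -0.84], [0.55, -0.99], [0.67, -1.15], [0.79, -1.29]]
[[0.12, -0.14], [0.25, -0.28], [0.39, -0.41], [0.53, -0.54], [0.68, -0.66], [0.83, -0.78], [0.98, -0.89], [1.14, -0.99]]
[[0.17, -0.09], [0.33, -0.18], [0.5, -0.27], [0.68, -0.34], [0.85, -0.41], [1.03, -0.48], [1.22, -0.53], [1.4, -0.58]]
72.8 [ 0.06 -0.02]
73.6 [ 0.13 -0.03]
74.4 [ 0.2  -0.04]
75.2 [ 0.26 -0.06]
[-1.71767881e-01  3.02175031e-01 -4.62867877e-01  8.04704625e-01
 -3.80164681e-04  2.08095236e-01]
```

Call:
drive_tool:
  commands:
    - [[0.02, -0.19, -0.03, 0, 0], [0.04, -0.38, -0.03, 0, 0], [0.08, -0.56, -0.03, 0, 0], [0.12, -0.75, -0.03, 0, 0], [0.16, -0.93, -0.03, 0, 0], [0.22, -1.11, -0.03, 0, 0], [0.28, -1.29, -0.03, 0, 0], [0.35, -1.47, -0.03, 0, 0]]

```text
clock: 5.9
ee_pos: [491.5, -63.5, 39.3]
tcp_rot: [0.592, 3.082, 0.0]
force: [-1.1, 0.8, 11.1]
grip_width: -0.1
grasp_force: 6.1
```

Run:
```python
from h import *
print(state()["ee_pos"],state()["force"])
b=cv2.resize(grab_frame("scene")[180:260,200:300],(500,400),interpolation=2)
a=cv2.resize(grab_frame("top")[140:250,226:336],(300,300),interpolation=2)
cv2.imwrite("pics/c4.png",np.hstack([np.vstack([a,a[:100]*0]),b])[:,:,::-1])
```

```text
[491.48239759 -63.51668264  39.26748953] [-1.10703789  0.82676352 11.08073586]
```

View pics/c4.png

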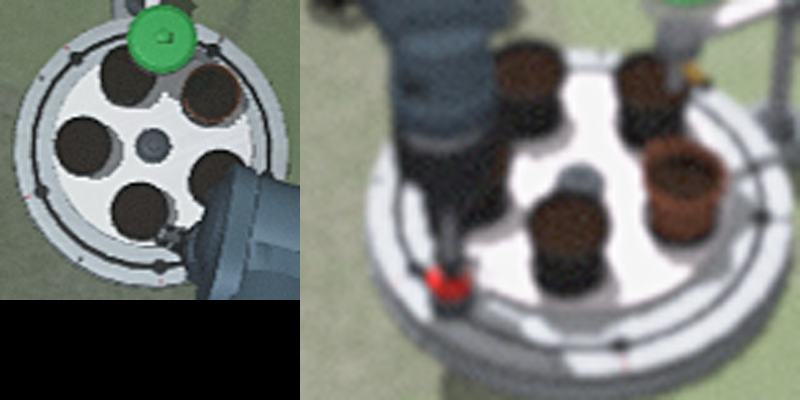

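The disc is turning counterclockwise with the fingertip. The terracotta pot, at left crop (212,95), is moving towards the tube, and the tip stays on the red cap at right crop (448,283). On with the arc.

Call:
drive_tool:
  commands:
    - [[0.07, -0.18, 0, 0, 0], [0.16, -0.35, 0, 0, 0], [0.25, -0.51, 0, 0, 0], [0.34, -0.68, 0, 0, 0], [0.44, -0.84, 0, 0, 0], [0.55, -0.99, 0, 0, 0], [0.67, -1.15, 0, 0, 0], [0.79, -1.29, 0, 0, 0]]

```text
clock: 6.67
ee_pos: [515.5, -102.4, 39.3]
tcp_rot: [0.592, 3.081, -0.0]
force: [-1.8, 0.1, 10.9]
grip_width: -0.0
grasp_force: 5.6
```

Call:
drive_tool:
  commands:
    - [[0.12, -0.14, 0, 0, 0], [0.25, -0.28, 0, 0, 0], [0.39, -0.41, 0, 0, 0], [0.53, -0.54, 0, 0, 0], [0.68, -0.66, 0, 0, 0], [0.83, -0.78, 0, 0, 0], [0.98, -0.89, 0, 0, 0], [1.14, -0.99, 0, 0, 0]]

```text
clock: 7.33
ee_pos: [549.8, -131.9, 39.3]
tcp_rot: [0.592, 3.081, 0.0]
force: [-1.3, 1.1, 10.6]
grip_width: 0.4
grasp_force: 5.1
```

Call:
drive_tool:
  commands:
    - [[0.17, -0.09, 0, 0, 0], [0.33, -0.18, 0, 0, 0], [0.5, -0.27, 0, 0, 0], [0.68, -0.34, 0, 0, 0], [0.85, -0.41, 0, 0, 0], [1.03, -0.48, 0, 0, 0], [1.22, -0.53, 0, 0, 0], [1.4, -0.58, 0, 0, 0]]

```text
clock: 8.0
ee_pos: [591.6, -149.3, 39.3]
tcp_rot: [0.592, 3.082, -0.0]
force: [-1.2, 0.6, 10.0]
grip_width: 0.4
grasp_force: 4.9
```

Call:
drive_tool:
  commands:
    - [[0.06, -0.02, 0, 0, 0], [0.06, -0.02, 0, 0, 0], [0.06, -0.02, 0, 0, 0]]

```text
clock: 8.25
ee_pos: [594.0, -149.8, 39.4]
tcp_rot: [0.592, 3.08, 0.0]
force: [0.8, 0.1, 8.5]
grip_width: -0.2
grasp_force: 4.3
```

Run:
```python
from h import *
print(state()["ee_pos"],state()["force"])
T=grab_frame("top");S=grab_frame("scene")
b=cv2.resize(S[180:260,210:310],(500,400),interpolation=2)
a=cv2.resize(T[140:250,226:336],(300,300),interpolation=2)
cv2.imwrite("pics/c5.png",np.hstack([np.vstack([a,a[:100]*0]),b])[:,:,::-1])
# disc angle from pots visible in the top view
d=(cv2.cvtColor(T,cv2.COLOR_RGB2HSV)[...,2]<75).astype(np.uint8)
for s,c in zip(*cv2.connectedComponentsWithStats(d)[2:]):
    if 250<s[4]<600 and 235<c[0]<330 and 150<c[1]<240:
        p=ray("top",*c,111)[:2]-[623.5,-7.9]; t=np.degrees(np.arctan2(p[1],p[0]))-4.35; print(s[4],c.round(1),np.hypot(*p).round(1),t.round(1),((t+36)%72-36).round(2))
```

```text
[ 593.97666403 -149.82340414   39.36278728] [0.82994544 0.1315742  8.49366005]
382 [307.4 181.3] 83.1 -72.4 -0.43
348 [256.8 185. ] 84.0 73.9 1.85
366 [300.7 211.5] 85.2 -143.6 0.45
345 [269.1 213.8] 84.6 145.4 1.39
```

View pics/c5.png

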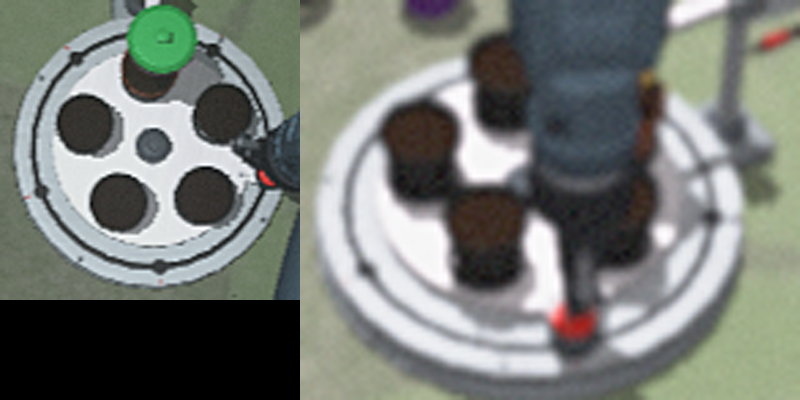

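The terracotta pot is now under the hopper at left crop (148,80). Compared with the start, the pot centroids show about 0.8° (2 mm) of overshoot, which is within the ±4 mm capture range. I'll ease back slightly and rise straight up.

Call:
drive_tool:
  commands:
    - [[-0.05, 0.02, 0, 0, 0], [-0.05, 0.02, 0.1, 0, 0], [-0.05, 0.02, 0.2, 0, 0], [-0.05, 0.02, 0.3, 0, 0], [-0.05, 0.02, 0.4, 0, 0], [-0.05, 0.02, 0.5, 0, 0], [-0.05, 0.02, 0.6, 0, 0], [-0.05, 0.02, 0.7, 0, 0]]

```text
clock: 9.02
ee_pos: [589.4, -148.5, 58.1]
tcp_rot: [-0.593, -3.084, -0.001]
force: [0.5, -0.5, 0.4]
grip_width: -0.2
grasp_force: 0.0
```

Call:
drive_tool:
  commands:
    - [[0, 0, 0.3, 0, 0], [0, 0, 0.8, 0, 0], [0, 0, 1.5, 0, 0], [0, 0, 2.4, 0, 0], [0, 0, 3.3, 0, 0], [0, 0, 4.0, 0, 0], [0, 0, 4.3, 0, 0], [0, 0, 4.3, 0, 0]]

```text
clock: 9.68
ee_pos: [591.4, -149.2, 190.0]
tcp_rot: [0.592, 3.081, -0.001]
force: [1.2, -0.4, 0.1]
grip_width: -0.1
grasp_force: 0.0
```

Call:
drive_tool:
  commands:
    - [[-0.3, 0, 0, 0, 0], [-0.9, 0, 0, 0, 0], [-1.7, 0, 0, 0, 0], [-2.5, 0, 0, 0, 0], [-3.3, 0, 0, 0, 0], [-4.0, 0, 0, 0, 0], [-4.4, 0, 0, 0, 0], [-4.5, 0, 0, 0, 0]]

```text
clock: 10.35
ee_pos: [451.6, -147.8, 185.6]
tcp_rot: [-0.594, -3.08, -0.002]
force: [-0.8, 0.1, 0.4]
grip_width: -0.1
grasp_force: 0.0
```

Run:
```python
from h import *
print(state()["ee_pos"],state()["force"])
T=grab_frame("top");S=grab_frame("scene")
b=cv2.resize(S[170:270,205:305],(400,400),interpolation=2)
a=cv2.resize(T[140:250,226:336],(400,400),interpolation=2)
cv2.imwrite("pics/c6.png",np.hstack([a,b])[:,:,::-1])
d=(cv2.cvtColor(T,cv2.COLOR_RGB2HSV)[...,2]<75).astype(np.uint8)
for s,c in zip(*cv2.connectedComponentsWithStats(d)[2:]):
    if 250<s[4]<600 and 235<c[0]<330 and 150<c[1]<240: print(s[4],c.round(1))
def proj(n,p):
    c=camera_info(n);R=cv2.Rodrigues(np.array(c["attitude"]))[0];q=c["K"]@(R.T@(np.array(p,float)-c["origin"]));return (q[:2]/q[2]).round(1)
for n,f,box in(("top",T,(300,190,335,225)),("scene",S,(240,225,275,265))):
    m=red(f,box);ys,xs=np.nonzero(m);print(n,len(xs),xs.mean(),ys.mean(),ys.min(),ys.max(),"expected up/10 down",[proj(n,[589.3,-148.8,z]) for z in(88,78)],"start was off", proj(n,[478.9,-18.9,88]))
```

```text
[ 451.61765187 -147.79644273  185.63311715] [-0.7755181   0.127837    0.40144445]
276 [270.5 205.2]
372 [307.5 181.5]
355 [256.8 184.5]
359 [300.2 211.8]
344 [268.7 213.3]
top 83 326.30120481927713 203.27710843373495 199 208 expected up/10 down [array([326.4, 203. ]), array([325.8, 203.3])] start was off [285.6 237.2]
scene 37 263.97297297297297 241.51351351351352 239 244 expected up/10 down [array([264.5, 238.9]), array([264.5, 240.6])] start was off [222.9 223.9]
```

View pics/c6.png

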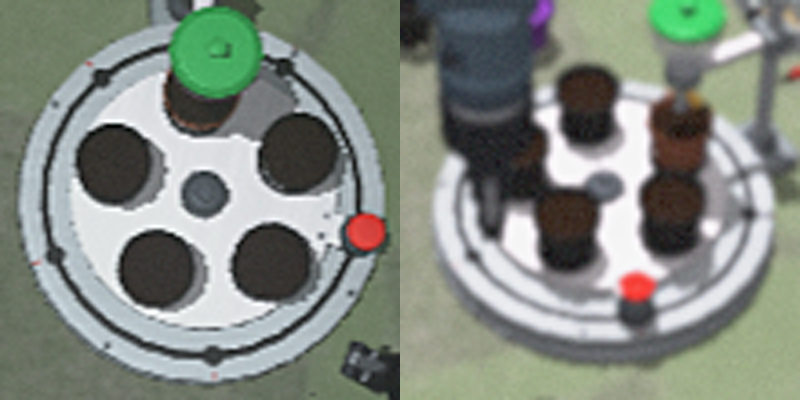

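The pots are back on their start centroids to within 0.2 px. The terracotta pot is under the tube at right crop (682,130), and the plunger at (637,287) stands at full height in the next hole: its scene offset is the same as at the start, and at 10 mm down it would differ by about 1.7 px. The hand is clear, so I'm handing in.

```bash
python3 -c "from workcell import *; print(hand_in())"
```

```text
the job is handed in; nothing more can be done
None
```

The terracotta pot is under the drop tube: the carousel turned one hole counterclockwise, the plunger looks fully up in the next hole, and the job was handed in with the hand clear, about 10 s on the robot's clock.

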